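# Lift a tomato out on the draining ladle and hold it down in the loaf dish

## Task

A small tomato has been left to drain in the oval ladle that hangs by its hook inside the white crock. Take the ladle by its black grip, unhook it and lift it out of the crock, turn it about a quarter turn so that the oval bowl lies along the length of the oblong blue-rimmed dish, and lower it into the dish until the whole bowl is below the dish's rim but touches neither floor nor walls, so that the tomato will have no height to fall when it is tipped out. Keep the ladle level all the way, so that the tomato stays lying in the middle of the bowl, leave the crock, the dish and everything else standing where they are, and finish while still holding the ladle there, still and in the air.

Things in the scene. Friction and masses are not known exactly. Their poses are not given: they have to be found in the camera images.
- ladle_grip (a point): Centre of the ladle's black upright grip, 14 mm thick (ladle's x), 20 mm wide (y), 64 mm tall, at the end of the bowl. Ladle axes: z up, x level from the grip towards and along the bowl, y across. One rigid piece, about 0.2 kg. It starts hanging in the crock, upright within 3 degrees, this point about 208 mm above the worktop. Below the grip a 4 mm steel strip runs down to the bowl.
- ladle_hook (a point): Top of the ladle's steel rim hook, 55 mm below the grip's centre, over the crock's wall. The hook reaches 19 mm behind the grip's centre (-x); its tongue goes 24 mm down outside the crock's wall, so the ladle must rise more than 25 mm to come off. Same axes as the ladle.
- ladle_bowl (a point): Where the tomato's centre belongs: mid-bowl, 55 mm along the ladle's +x from the grip's centre and 117 mm below it. The oval steel bowl is 104 mm long (x), 60 mm wide (y), 17 mm deep; its underside is 138 mm below the grip's centre, its rim 118 mm. With strip and bumper the ladle's lower part is 112 mm long (from 5 mm behind the grip's centre to 107 mm ahead). Same axes.
- ladle: The whole ladle (stainless steel bowl with drain holes, upright strip with rim hook, black grip). Origin at the underside of the bowl's middle, 55 mm along +x from and 138 mm below the grip's centre; same axes.
- tomato_center (a point): Centre of the loose red tomato in the bowl, a ball of 36 mm diameter, about 30 g, that rolls easily.
- crock: White enamel crock, round and open, 149 mm in outer diameter and 149 mm high, wall about 8 mm, inside about 125 mm wide, 0.6 kg, loose on the worktop. Origin at the centre of its underside, z up; the ladle hangs on its rim on the crock's +x side, with the bowl pointing to the crock's -x.
- loaf_dish: Oblong white enamel dish with a dark blue rim and a wire ear at each end, loose on the worktop, 0.6 kg. Outside 200 mm long (its x) by 94 mm wide (its y) by 62 mm high; inside 190 by 84 mm; floor 4 mm thick. Origin at the centre of its underside, z up. Both ends are alike. The ladle fits in lengthwise only; with its grip at the near end the arm stays clear of the wall cupboard.
- pepper_pot: Bystander: pepper jar with a green lid, 46 mm wide, 106 mm high. Origin at the centre of its underside.
- mustard_jar: Bystander: glass jar with a red lid, 66 mm wide, 100 mm high. Origin at the centre of its underside.
- lemon: Bystander: yellow lemon, 72 by 57 by 58 mm. Origin at its underside.
- green_mug: Bystander: upturned pale green mug, 81 by 89 mm with its handle, 72 mm high. Origin at the centre of its underside.
There are look-alikes about, which are no part of the job. What is shaped like the part that bears tomato_center but grey is not meant.

How it is judged:
On the way, in this order (a step that is already met when the one before it is completed fails the run):
1. the ladle is lifted out of the crock, its whole bowl above the crock's rim, with the tomato in the bowl (z of ladle in the frame of crock above 0.152 m and distance between tomato_center and ladle_bowl below 0.028 m), for 0.1 s.
2. the ladle is held above the dish, turned along the dish's length, with the tomato in the bowl (z of ladle in the frame of loaf_dish above 0.055 m and horizontal distance between ladle_bowl and loaf_dish below 0.05 m and angle between the x axis of ladle and the x axis of loaf_dish, either way round below 0.25 rad and distance between tomato_center and ladle_bowl below 0.028 m), for 0.05 s.
At the end, for the whole second after the job is handed in: Ladle still in the gripper and at rest: bowl's underside 6.5-40 mm above the dish's underside, bowl centre within 50 mm along and 16 mm across of the dish's centre, in line within 14°, upright within 8.5°, not touching the dish; tomato within 16 mm of mid-bowl; crock, dish moved under 30, 25 mm (z of ladle in the frame of loaf_dish between 0.0065 and 0.04 m and x of ladle in the frame of loaf_dish between -0.05 and 0.05 m and y of ladle in the frame of loaf_dish between -0.016 and 0.016 m and angle between the x axis of ladle and the x axis of loaf_dish, either way round below 0.25 rad and angle between ladle's own z axis and vertical below 0.15 rad and distance between tomato_center and ladle_bowl below 0.016 m and contact force between ladle and loaf_dish below 0.3 N and contact force between the fingers and ladle above 1 N and linear speed of ladle below 0.02 m/s and angle between crock's own z axis and vertical below 0.05 rad and distance of crock from where it was at the start of the episode below 0.03 m and distance of loaf_dish from where it was at the start of the episode below 0.025 m); the arm keeps its last pose, push and grip.
It fails at once if the tomato rolls far from the middle of the bowl (over 28 mm) or falls out (not (distance between tomato_center and ladle_bowl below 0.028 m)).
It fails at once if the ladle is tipped more than 15 degrees (angle between ladle's own z axis and vertical above 0.26 rad).
It fails at once if the crock is pushed more than 40 mm or tipped (distance of crock from where it was at the start of the episode above 0.04 m or angle between crock's own z axis and vertical above 0.3 rad).
It fails at once if the dish is pushed more than 30 mm (distance of loaf_dish from where it was at the start of the episode above 0.03 m).
It fails at once if a bystander is disturbed (moved more than 20 mm) (distance of any of pepper_pot, mustard_jar, lemon, green_mug from where it was at the start of the episode above 0.02 m).
It also fails if it takes over 45 s, if anything falls off the work surface, if the arm or the gripper's body presses on something with over 40 N, if the wrist force passes 120 N, or if a joint passes its speed limit or range.

## Robot

A 6-joint arm with a two-finger parallel gripper is mounted at the origin on a cart in front of the work surface, level with it; the furniture and walls round the work are solid. World frame = base frame: x ahead of the robot, y to its left, z up, the work surface at z = 0. Lengths are in m, angles in rad, forces in N, time in s.
With the tool pointing down it reaches from about 0.425 to 0.925 m from the base axis. Payload 12.5 kg.
Tool frame: the origin (TCP) lies on the mounting face of the last link; the fingertips stand ahead of it and the grasp point (between the pads) lies 155 mm ahead of it (manip.tcp_to_tips is the z of the fingertips in the tool frame, in m); z points along the fingers, y is the line along which they close (so a half turn about z gives the same grasp; the last joint's range is limited). The gripper opens to 85 mm and grips with 20 to 120 N. Pads are 22 mm wide; open, the fingers measure 114 mm over their backs; the gripper's body (76 mm by 85 mm) begins 54 mm behind the grasp point. The pads swing forward as they close: fully open they stand 13 mm farther back than shut.
Start: joints at [-1.22, 0.491, 1.559, -0, 1.092, -0.106], TCP at [0.276, -0.561, 0.405] pointing down, gripper open.
Joint ranges: [-3.1, 3.1], [-0.84, 2.19], [0.05, 2.79], [-1.13, 4.28], [0.06, 2.93], [-2.69, 2.69]. Speed limits (rad/s): [2.22, 2.22, 2.79, 3.14, 3.14, 3.14].

## Interface

Orientations are given as [roll, pitch, yaw] about the fixed x, y, z axes, in that order (R = Rz(yaw) Ry(pitch) Rx(roll)).
In Python, from bench import manip, grab_frame, calibration, find_in, pinpoint gives the robot as it stands.
- The arm moves only by the shell command python3 -m inch 'ROWS' [FORCE]. ROWS is text: rows parted by semicolons, each of 7 numbers parted by spaces: the turn, a rotation vector about the tool's x, y, z each as a share of 90 degrees, from -1 to 1, then the shift along the tool's x, y, z each as a share of 50 cm, from -1 to 1, then the opening in per cent of the stroke, from 0 (shut) to 100 (fully open). In form: wx wy wz dx dy dz gripper; .... A call has 1 to 20 rows; each row shifts and turns the commanded pose from where the row before left it, along the tool's axes as they then stand; what a row does not reach is not made up. A row lasts 1/12 s, in which the tool goes at most 41.7 mm and 7.16 degrees, less where a joint would pass 70% of its speed; a pose out of reach is approached as far as the arm can. A call with a number of a shift or a turn outside -1 to 1 is refused whole. A call with a gripper value outside its range is refused whole. The fingers move at their own pace and stop on an object; FORCE is the grip in N (left out, the last holds). Time passes only in rows, so rows that do not move let the fingers close. It gives the time, the measured TCP pose, the force, the opening and the grip force at its end, in the units of the state.
- manip.get_state(): the state, without advancing time (a new reading comes with each control period).
- grab_frame(name): name is "side" or "top"; returns (picture, depth): 480x640x3 uint8, red, green, blue; 480x640 float32, m along the optical axis (not along the pixel's ray), 0 where there is no reading.
- calibration(name): a dict with "camera_matrix" (3x3 intrinsics, pixels), "R" (3x3) and "t" (3): a world point X has camera coordinates R X + t. Camera axes: x right, y down, z forward; pixel columns grow to the right and rows downward; lengths in m; the calibration is good to about 2 mm. A picture is of the moment at which its call begins. calibration takes no time and is no camera call.
- manip.hand_in(): hands the job in; it is judged then, once.
Trained networks look in the newest picture that a camera, given by its name, has taken for a name from the list of things; names that differ only in an ending like _2 or _b are one class to them, and where a whole thing is asked for, a point or a joint stands for the part that bears it (a point fixed in the world has none). Each returns a list of dicts, best first, with "p" (0 to 1); they miss things now and then, are a little off and sometimes report something else, mostly with a low value. They report only what shows in the picture. A call takes as long as a camera call. They do not tell look-alikes from the thing itself.
- find_in(camera, target): "centre" ([column, row] in pixels, amid what is visible of it).
- pinpoint(camera, target): "centre" ([column, row] in pixels: a listed point, or the origin of a listed thing).
The state is a dict: "t": time; "joints": joint angles; "joint_vel": joint speeds; "joint_efforts": joint torques, N m; "position": TCP position; "tcp_rot": TCP orientation; "ft_force": force on the tool from outside, world axes, zero at the start; "ft_torque": the same for the moment, N m; "width": finger opening in m; "grasp_force": force on a finger pad.
Only numpy, scipy, OpenCV 4.12 (cv2) and the standard library are available. Lean on these libraries where they do the work, as an engineer would, in place of code of your own. Each camera call takes 0.05 s, during which the arm holds its last target. There are 200 camera calls.

## Working session

There is one attempt and no reset: what is moved stays moved. The work goes in short steps, Python scripts to look and compute and a shell command to move; the robot and the scene stay as the last step left them, time stands still between calls to the robot, and variables do not carry over. Pictures are saved under pics/ and viewed, at most 10 in all, crops included, and the job is handed in when it is done.

```bash
ls; mkdir -p pics; cat > h.py <<'E'
import numpy as np, cv2
from bench import manip, grab_frame, calibration, find_in, pinpoint
def cloud(cam,d):
    c=calibration(cam);K=np.array(c["camera_matrix"]);R=np.array(c["R"]);t=np.array(c["t"])
    v,u=np.mgrid[0:480,0:640]
    X=np.stack([(u-K[0,2])/K[0,0]*d,(v-K[1,2])/K[1,1]*d,d],-1)
    W=(X-t)@R
    W[d<=0]=np.nan
    return W
def ray(cam,px,z):
    c=calibration(cam);K=np.array(c["camera_matrix"]);R=np.array(c["R"]);t=np.array(c["t"])
    o=-R.T@t; r=R.T@np.linalg.solve(K,[px[0],px[1],1]); return o+r*(z-o[2])/r[2]
E
python3 - <<'E'
from h import *
np.set_printoptions(precision=4,suppress=True)
for cam in ["top","side"]:
    p,d=grab_frame(cam); cv2.imwrite(f"pics/{cam}0.png",p[:,:,::-1]); np.savez(f"{cam}0",p=p,d=d)
    W=cloud(cam,d)
    for n in ["ladle_grip","ladle_hook","ladle_bowl","tomato_center","crock","loaf_dish","pepper_pot","mustard_jar","lemon","green_mug"]:
        for r in pinpoint(cam,n)[:2]:
            c=r["centre"];print(cam,n,round(r["p"],2),np.round(c),W[int(np.clip(c[1],0,479)),int(np.clip(c[0],0,639))])
    print(-np.array(calibration(cam)["R"]).T@calibration(cam)["t"])
print(manip.get_state(),manip.tcp_to_tips)
E
```

```text
pics
top ladle_grip 0.68 [197. 275.] [0.5511 0.0875 0.2338]
top ladle_hook 0.8 [202. 279.] [0.5442 0.0865 0.197 ]
top ladle_bowl 0.84 [238. 282.] [0.544  0.0359 0.1092]
top tomato_center 0.73 [237. 282.] [0.5443 0.0408 0.105 ]
top tomato_center 0.45 [370. 295.] [ 0.5126 -0.245   0.0017]
top crock 0.58 [248. 282.] [0.5453 0.0206 0.0778]
top crock 0.37 [238. 282.] [0.542  0.0381 0.1086]
top loaf_dish 0.63 [370. 298.] [ 0.5081 -0.2422  0.0051]
top pepper_pot 0.93 [404. 206.] [ 0.7039 -0.3171  0.0659]
top mustard_jar 0.96 [207. 197.] [0.727  0.11   0.0895]
top lemon 0.71 [450. 239.] [ 0.6329 -0.4192  0.0537]
top green_mug 0.61 [301. 205.] [ 0.7123 -0.0936  0.0681]
[ 0.494  -0.141   1.0395]
side ladle_grip 0.55 [320. 269.] [0.5477 0.1006 0.2089]
side ladle_grip 0.42 [328. 307.] [0.532  0.1073 0.1389]
side ladle_hook 0.86 [318. 297.] [0.5518 0.1036 0.1523]
side ladle_bowl 0.64 [331. 309.] [0.5251 0.105  0.1345]
side tomato_center 0.35 [330. 308.] [0.5283 0.1073 0.1375]
side crock 0.82 [328. 345.] [0.5293 0.104  0.0526]
side loaf_dish 0.95 [368. 284.] [0.4738 0.0228 0.1483]
side loaf_dish 0.35 [265. 295.] [ 0.7184 -0.0573  0.0312]
side pepper_pot 0.91 [295. 256.] [ 0.7246 -0.3064  0.0089]
side mustard_jar 0.9 [215. 358.] [0.7378 0.16   0.0196]
side lemon 0.84 [337. 246.] [ 0.6285 -0.4178  0.0044]
side green_mug 0.57 [266. 296.] [ 0.7192 -0.0592  0.0272]
side green_mug 0.2 [216. 357.] [0.7333 0.1636 0.0258]
[0.3734 0.7844 0.5963]
{'t': 1.1, 'joints': array([-1.2196,  0.4909,  1.5589, -0.    ,  1.0917, -0.1056]), 'joint_vel': array([ 0.0003,  0.0006,  0.0003, -0.0001, -0.0015, -0.0003]), 'joint_efforts': array([  0.0018, -61.8278, -26.185 ,  -0.    ,   0.0004,  -0.    ]), 'position': array([ 0.2757, -0.5609,  0.4048]), 'tcp_rot': array([3.1415, 0.    , 0.4568]), 'ft_force': array([-0.0707,  0.3407, -0.4913]), 'ft_torque': array([-0.0461,  0.0288,  0.002 ]), 'grasp_force': 0.0, 'width': 0.08534463940968635} 0.1734
```

View pics/top0.png

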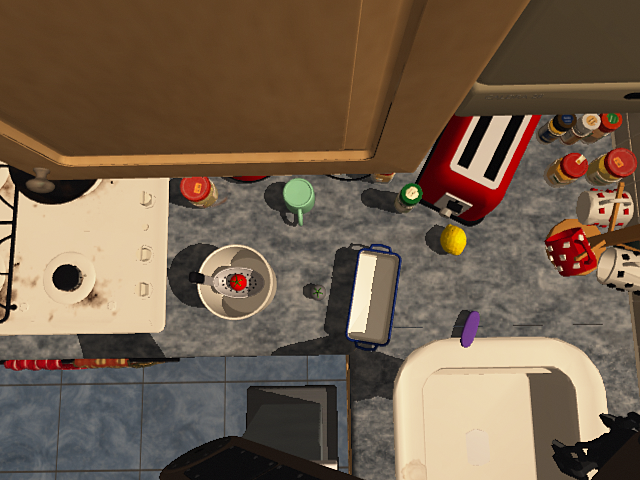

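View pics/side0.png

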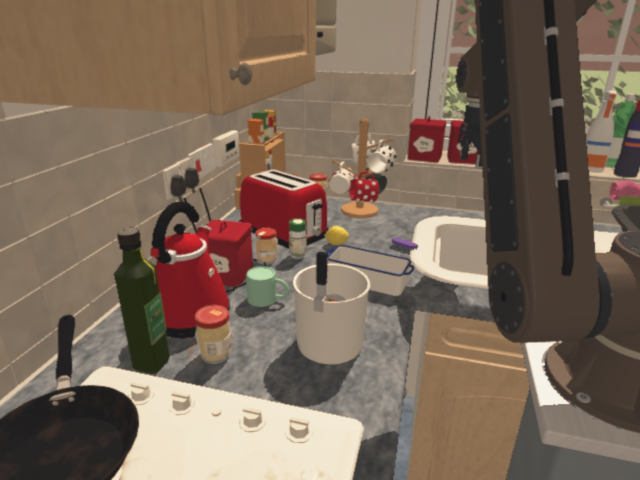

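```bash
python3 - <<'E'
from h import *
np.set_printoptions(precision=4,suppress=True)
T=np.load("top0.npz");W=cloud("top",T["d"]);p=T["p"].astype(int)
S=np.load("side0.npz");V=cloud("side",S["d"]);q=S["p"].astype(int)
# grip: black points above z .165
for n,A,c in (("top",W,p),("side",V,q)):
    m=(A[...,2]>.17)&(A[...,2]<.26)&(abs(A[...,0]-.55)<.08)&(abs(A[...,1]-.09)<.06)
    P=A[m];print(n,"grip",len(P),P.min(0),P.max(0),np.median(P,0))
    top=P[P[:,2]>P[:,2].max()-.008];r=cv2.minAreaRect((top[:,:2]*1000).astype(np.float32));print(r)
    # crock rim
    m=(A[...,2]>.14)&(A[...,2]<.155)&(abs(A[...,0]-.545)<.11)&(abs(A[...,1]-.02)<.11)
    P=A[m];print(n,"crock",len(P),cv2.minEnclosingCircle((P[:,:2]*1000).astype(np.float32)))
    m=(A[...,2]>.054)&(A[...,2]<.07)&(abs(A[...,0]-.51)<.14)&(abs(A[...,1]+.24)<.14)
    P=A[m];print(n,"dish",len(P));
    if len(P):print(cv2.minAreaRect((P[:,:2]*1000).astype(np.float32)))
m=(p[...,0]>120)&(p[...,1]<70)&(p[...,2]<70)&(abs(W[...,0]-.545)<.05)&(abs(W[...,1]-.03)<.05)
P=W[m];print("tomato",len(P),P.min(0),P.max(0))
def f(c,P):return np.linalg.norm(P-c,axis=1)-.018
from scipy.optimize import least_squares
print(least_squares(f,np.median(P,0)-[0,0,.015],args=(P,),loss="soft_l1",f_scale=.002).x)
E
```

```text
top grip 168 [0.5362 0.0858 0.178 ] [0.5562 0.0999 0.2426] [0.5455 0.0886 0.2291]
((545.7743530273438, 93.08294677734375), (12.977632522583008, 17.79106903076172), 88.61434936523438)
top crock 650 ((541.2238159179688, 36.05594253540039), 75.1809310913086)
top dish 960
((509.017578125, -246.02859497070312), (96.87638854980469, 230.71205139160156), 79.41839599609375)
side grip 385 [0.537  0.0903 0.17  ] [0.5585 0.1038 0.2397] [0.5457 0.1009 0.2088]
((546.8477172851562, 98.02751922607422), (17.416719436645508, 13.944145202636719), 16.17756462097168)
side crock 785 ((544.2607421875, 39.03695297241211), 77.06436920166016)
side dish 698
((509.9660949707031, -243.53436279296875), (102.16401672363281, 229.91122436523438), 79.22600555419922)
tomato 163 [0.526  0.022  0.0901] [0.5596 0.0524 0.111 ]
[0.5422 0.0394 0.0892]
```

The top view shows the crock at about (238,282) with the ladle's grip at (198,277) on its left rim and the red tomato at (237,282). The dish is at (373,298), its long axis close to world x. The side view shows the black grip at (321,268) above the crock. I'll lift, turn to match the ladle, then travel over it.

```bash
python3 -m inch '0 0 0.054 0 0 -0.0185 100;0 0 0.054 0 0 -0.0185 100;0 0 0.054 0 0 -0.0185 100;0 0 0.054 0 0 -0.0185 100;0 0 0.054 0 0 -0.0185 100;0 0 0.054 0 0 -0.0185 100;0 0 0 0 0 0 100;0 0 0 0 0 0 100' 60
```

```text
t: 1.77
position: [0.2757, -0.5608, 0.4603]
tcp_rot: [3.141, -0.0, -0.05]
ft_force: [-0.3, 0.5, -0.1]
width: 0.0856
grasp_force: 0.0
```

```bash
python3 -m inch '0 0 0 0.024 -0.03 0 100;0 0 0 0.024 -0.067 0 100;0 0 0 0.024 -0.067 0 100;0 0 0 0.024 -0.067 0 100;0 0 0 0.024 -0.067 0 100;0 0 0 0.024 -0.067 0 100;0 0 0 0.024 -0.067 0 100;0 0 0 0.024 -0.067 0 100;0 0 0 0.024 -0.067 0 100;0 0 0 0.024 -0.067 0 100;0 0 0 0.024 -0.067 0 100;0 0 0 0.024 -0.067 0 100;0 0 0 0.024 -0.067 0 100;0 0 0 0.024 -0.067 0 100;0 0 0 0.024 -0.067 0 100;0 0 0 0.024 -0.067 0 100;0 0 0 0.024 -0.067 0 100;0 0 0 0.024 -0.06 0 100;0 0 0 0 0 0 100;0 0 0 0 0 0 100'
```

```text
t: 3.43
position: [0.5219, 0.0093, 0.4593]
tcp_rot: [3.141, 0.001, -0.047]
ft_force: [-0.6, -0.2, 0.2]
width: 0.0853
grasp_force: 0.0
```

```bash
python3 -m inch '0 0 0 0.013 -0.058 0 100;0 0 0 0.013 -0.058 0 100;0 0 0 0.013 -0.058 0 100;0 0 0 0 0 0 100;0 0 0 0 0 0 100;0 0 0 0 0 0 100'; python3 - <<'E'
from h import *
np.set_printoptions(precision=4,suppress=True)
print(manip.get_state()["position"],manip.get_state()["tcp_rot"])
p,d=grab_frame("side");V=cloud("side",d)
m=(V[...,2]>.175)&(V[...,2]<.245)&(abs(V[...,0]-.545)<.03)&(abs(V[...,1]-.09)<.03)
P=V[m];print(len(P),P.min(0),P.max(0))
for n in["ladle_grip","ladle_hook"]:print(n,[(r["p"],r["centre"],ray("side",r["centre"],.208 if n[6]=='g' else .153)) for r in pinpoint("side",n)[:2]])
cv2.imwrite("pics/side1.png",p[180:400,200:480,::-1].repeat(2,0).repeat(2,1))
E
```

```text
t: 3.93
position: [0.5455, 0.0929, 0.4598]
tcp_rot: [3.141, 0.001, -0.052]
ft_force: [-0.9, -0.4, 0.1]
width: 0.0852
grasp_force: 0.0
[0.5455 0.0929 0.4598] [ 3.1411  0.0008 -0.0517]
365 [0.5369 0.0919 0.175 ] [0.5583 0.1046 0.2398]
ladle_grip [(0.59, [320.2, 265.8], array([0.5507, 0.0875, 0.208 ]))]
ladle_hook [(0.84, [320.0, 299.5], array([0.5442, 0.1112, 0.153 ]))]
```

View pics/side1.png

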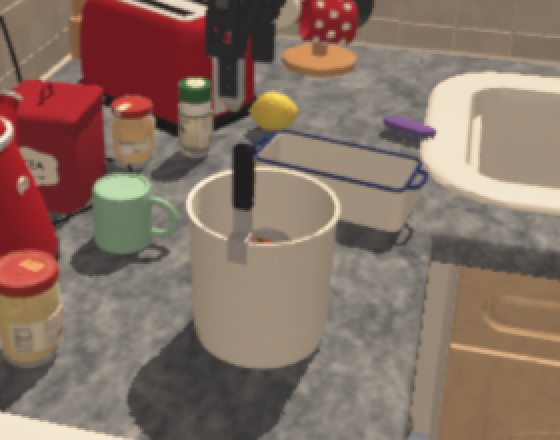

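The crop shows the fingers at about (230,80), right above the black grip at (243,175). Descending.

```bash
python3 -m inch '0 0 0 0.001 -0.002 0.03 100;0 0 0 0 0 0.04 100;0 0 0 0 0 0.04 100;0 0 0 0 0 0.04 100;0 0 0 0 0 0.03 100;0 0 0 0 0 0.014 100;0 0 0 0 0 0 100;0 0 0 0 0 0 100;0 0 0 0 0 0 100'; python3 - <<'E'
from h import *
p,d=grab_frame("side");V=cloud("side",d)
print(manip.get_state()["position"],manip.get_state()["ft_force"])
cv2.imwrite("pics/side2.png",cv2.resize(p[150:350,230:430,::-1],(600,600)))
E
```

```text
t: 4.83
position: [0.5464, 0.0946, 0.3642]
tcp_rot: [-3.142, -0.002, -0.052]
ft_force: [-0.2, -0.1, 0.8]
width: 0.0851
grasp_force: 0.0
[0.54636722 0.09472395 0.36422519] [ 0.03264547 -0.59344566 -0.97725956]
```

View pics/side2.png

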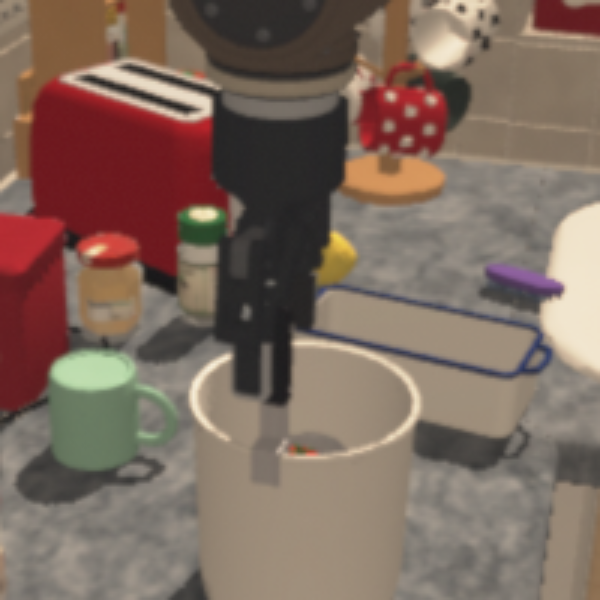

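The fingers straddle the grip, with the strip and hook below at (268,450). I'll close slowly.

```bash
python3 -m inch '0 0 0 0 0 0 70;0 0 0 0 0 0 50;0 0 0 0 0 0 40;0 0 0 0 0 0 34;0 0 0 0 0 0 30;0 0 0 0 0 0 28;0 0 0 0 0 0 26;0 0 0 0 0 0 24;0 0 0 0 0 0 22;0 0 0 0 0 0 20;0 0 0 0 0 0 18;0 0 0 0 0 0 16;0 0 0 0 0 0 14;0 0 0 0 0 0 10;0 0 0 0 0 0 5;0 0 0 0 0 0 0;0 0 0 0 0 0 0' 40; python3 - <<'E'
from h import *
np.set_printoptions(precision=4,suppress=True)
s=manip.get_state();print(s["ft_force"],s["ft_torque"],s["width"],s["grasp_force"])
p,d=grab_frame("top");W=cloud("top",d)
for n in["ladle_bowl","tomato_center"]:print(n,[(r["p"],r["centre"],ray("top",r["centre"],.091)) for r in pinpoint("top",n)[:2]])
E
```

```text
t: 6.3
position: [0.5463, 0.095, 0.3633]
tcp_rot: [-3.141, -0.0, -0.052]
ft_force: [-0.2, 5.4, 1.5]
width: 0.0134
grasp_force: 39.2
[-0.2415  5.3912  1.4689] [ 1.1959 -0.0239 -0.0512] 0.013396825183270662 39.15749251842499
ladle_bowl [(0.94, [237.4, 285.2], array([0.5362, 0.0406, 0.091 ]))]
tomato_center []
```

```bash
python3 -m inch '0 0 0 0 -0.0015 0 0;0 0 0 0 -0.0015 0 0;0 0 0 0 0 0 0;0 0 0 0 0 0 0;0 0 0 0 0 0 0' 60; python3 - <<'E'
from h import *
s=manip.get_state();print(s["position"],s["ft_force"],s["ft_torque"],s["width"])
E
```

```text
t: 6.87
position: [0.5463, 0.0961, 0.3632]
tcp_rot: [3.141, -0.0, -0.052]
ft_force: [0.3, -2.0, 1.2]
width: 0.0132
grasp_force: 60.3
[0.54634166 0.09610873 0.36321605] [ 0.27306553 -1.97883202  1.2165349 ] [-0.44292473  0.04111714  0.0504907 ] 0.013229862766273881
```

```bash
python3 -m inch '0 0 0 0 0.0006 -0.002 0;0 0 0 0 0 -0.004 0;0 0 0 0 0 -0.005 0;0 0 0 0 0 -0.006 0;0 0 0 0 0 -0.006 0;0 0 0 0 0 -0.006 0;0 0 0 0 0 -0.006 0;0 0 0 0 0 -0.006 0;0 0 0 0 0 -0.006 0;0 0 0 0 0 -0.006 0;0 0 0 0 0 -0.006 0;0 0 0 0 0 -0.006 0;0 0 0 0 0 -0.004 0;0 0 0 0 0 -0.002 0;0 0 0 0 0 0 0;0 0 0 0 0 0 0'; python3 - <<'E'
from h import *
s=manip.get_state();print(s["position"],s["ft_force"],s["ft_torque"],s["width"])
ps,_=grab_frame("side");pt,_=grab_frame("top")
for c in("side","top"):print([(r["p"],r["centre"]) for r in pinpoint(c,"crock")[:1]])
cv2.imwrite("pics/l3.png",np.hstack([cv2.resize(ps[200:380,240:420,::-1],(400,400)),cv2.resize(pt[220:340,178:298,::-1],(400,400))]))
E
```

```text
t: 8.2
position: [0.5463, 0.0961, 0.3986]
tcp_rot: [3.142, 0.0, -0.052]
ft_force: [0.3, -0.5, -3.0]
width: 0.0133
grasp_force: 59.8
[0.54626413 0.09606343 0.39864101] [ 0.33258986 -0.5032989  -3.0402948 ] [ 0.0373773   0.02932549 -0.02865868] 0.013273532966239279
[(0.91, [327.6, 342.9])]
[(0.59, [246.1, 282.5])]
```

View pics/l3.png

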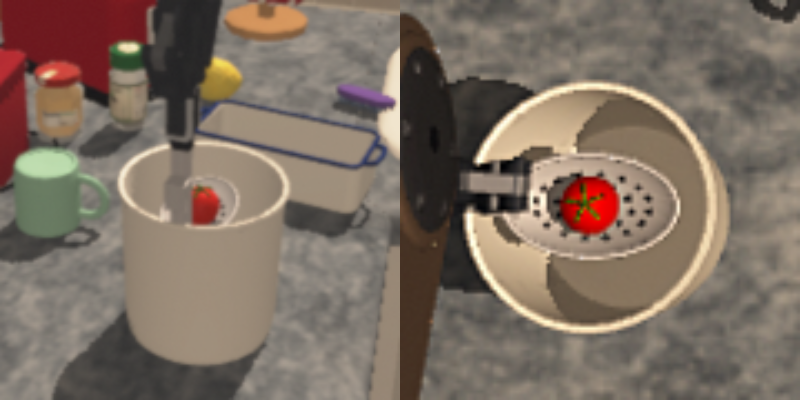

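The ladle hangs free at about 3 N of load. The tomato sits mid-bowl at (590,205), and the crock hasn't moved. Lifting out.

```bash
python3 -m inch '0 0 0 0 0 -0.004 0;0 0 0 0 0 -0.008 0;0 0 0 0 0 -0.012 0;0 0 0 0 0 -0.014 0;0 0 0 0 0 -0.014 0;0 0 0 0 0 -0.014 0;0 0 0 0 0 -0.014 0;0 0 0 0 0 -0.014 0;0 0 0 0 0 -0.014 0;0 0 0 0 0 -0.012 0;0 0 0 0 0 -0.012 0;0 0 0 0 0 -0.008 0;0 0 0 0 0 -0.004 0;0 0 0 0 0 -0.002 0;0 0 0 0 0 0 0;0 0 0 0 0 0 0'; cat > m.py <<'E'
from h import *
from scipy.optimize import least_squares
np.set_printoptions(precision=4,suppress=True)
def tom(cam,W,p):
    p=p.astype(int);m=(p[...,0]>100)&(p[...,1]<80)&(p[...,2]<80)&(p[...,0]>2.2*p[...,1])&(W[...,2]>.02)
    s=manip.get_state();a=s["tcp_rot"][2];c=s["position"]+.055*np.array([np.sin(a),-np.cos(a),0])-[0,0,.155+.117]
    m&=np.linalg.norm(W-c,axis=-1)<.05
    P=W[m];x=least_squares(lambda q:np.linalg.norm(P-q,axis=1)-.018,np.median(P,0)-[0,0,.01],loss="soft_l1",f_scale=.002).x
    o=x-c;print(cam,"tomato",len(P),x,"rel along/across/z",o@[np.sin(a),-np.cos(a),0],o@[np.cos(a),np.sin(a),0],o[2])
def go(name=None):
    s=manip.get_state();print(s["t"],s["position"],s["tcp_rot"],s["ft_force"],s["width"])
    ps,ds=grab_frame("side");pt,dt=grab_frame("top")
    W=cloud("top",dt)
    for c,A,q in(("top",W,pt),("side",cloud("side",ds),ps)):
        try: tom(c,A,q)
        except Exception as e: print(c,e)
    m=(W[...,2]>.054)&(W[...,2]<.068)&(abs(W[...,0]-.51)<.15)&(abs(W[...,1]+.24)<.07)
    print("dish",cv2.minAreaRect((W[m][:,:2]*1000).astype(np.float32)))
    # dark steel bowl extent seen from above
    z=s["position"][2]-.155-.118
    a=s["tcp_rot"][2];B=W[np.isfinite(W[...,0])&(abs(W[...,2]-z+.006)<.016)];o=B-s["position"]
    al=o@[np.sin(a),-np.cos(a),0];ac=o@[np.cos(a),np.sin(a),0]
    k=(al>.0)&(al<.13)&(abs(ac)<.045);
    if k.sum()>20: print("bowl in tool axes",k.sum(),cv2.minAreaRect((np.c_[al,ac][k]*1000).astype(np.float32)),"z",np.percentile(B[k][:,2],[5,95]))
    if name: np.savez(name,pt=pt,ps=ps,dt=dt,ds=ds)
    return ps,pt,ds,dt
E
python3 -c "from m import *;go('lift')"
```

```text
t: 9.73
position: [0.5463, 0.0961, 0.4714]
tcp_rot: [3.141, 0.0, -0.052]
ft_force: [-0.5, 0.8, -2.9]
width: 0.0135
grasp_force: 59.7
9.7333 [0.5463 0.0961 0.4714] [ 3.1414  0.0005 -0.0522] [-0.4578  0.8265 -2.8583] 0.013544972410133223
top tomato 237 [0.5428 0.0398 0.1977] rel along/across/z 0.0013625933534660935 -0.0006123251567443623 -0.0016971255019926912
side tomato 158 [0.5443 0.0405 0.1987] rel along/across/z 0.0006781781094742281 0.000878969865347166 -0.0006844352279219978
dish ((508.81939697265625, -246.23402404785156), (97.0030288696289, 230.01866149902344), 79.43838500976562)
bowl in tool axes 1353 ((55.55620574951172, 0.2544212341308594), (110.93140411376953, 63.62434387207031), 1.9675134420394897) z [0.1835 0.203 ]
```

```bash
python3 -m inch '0 0 0 -0.001 0.004 0 0;0 0 0 -0.002 0.008 0 0;0 0 0 -0.003 0.012 0 0;0 0 0 -0.0035 0.016 0 0;0 0 0 -0.0044 0.02 0 0;0 0 0 -0.0053 0.024 0 0;0 0 0 -0.0062 0.028 0 0;0 0 0 -0.007 0.032 0 0;0 0 0 -0.008 0.036 0 0;0 0 0 -0.0088 0.04 0 0;0 0 0 -0.0097 0.044 0 0;0 0 0 -0.0106 0.048 0 0;0 0 0 -0.0106 0.048 0 0;0 0 0 -0.0106 0.048 0 0;0 0 0 -0.0097 0.044 0 0;0 0 0 -0.0088 0.04 0 0;0 0 0 -0.008 0.036 0 0;0 0 0 -0.007 0.032 0 0;0 0 0 -0.0062 0.028 0 0;0 0 0 -0.0053 0.024 0 0'; python3 -m inch '0 0 0 -0.0044 0.02 0 0;0 0 0 -0.0035 0.016 0 0;0 0 0 -0.003 0.012 0 0;0 0 0 -0.002 0.008 0 0;0 0 0 -0.001 0.004 0 0;0 0 0 0 0 0 0;0 0 0 0 0 0 0;0 0 0 0 0 0 0;0 0 0 0 0 0 0;0 0 0 0 0 0 0;0 0 0 0 0 0 0'; python3 -c "from m import *;go('over')"
```

```text
t: 11.5
position: [0.4616, -0.2076, 0.4718]
tcp_rot: [3.141, -0.0, -0.053]
ft_force: [-0.1, -0.2, -2.1]
width: 0.0137
grasp_force: 59.8
t: 12.42
position: [0.4542, -0.2354, 0.4717]
tcp_rot: [3.141, -0.0, -0.052]
ft_force: [0.3, -0.4, -2.8]
width: 0.0136
grasp_force: 59.7
12.4167 [ 0.4542 -0.2354  0.4717] [ 3.1415 -0.0001 -0.0518] [ 0.318  -0.4245 -2.757 ] 0.013625502463463746
top Initial guess is outside of provided bounds
side tomato 49 [ 0.4531 -0.2913  0.2001] rel along/across/z 0.0008556068525253809 0.0018717926259506136 0.0003835064674554689
dish ((520.97998046875, -248.10183715820312), (96.31610107421875, 206.30812072753906), 79.47325134277344)
  return _methods._mean(a, axis=axis, dtype=dtype,
  ret = um.true_divide(
```

```bash
python3 -m inch '0 0 -0.02 0 0 0 0;0 0 -0.038 0 0 0 0;0 0 -0.05 0 0 0 0;0 0 -0.05 0 0 0 0;0 0 -0.05 0 0 0 0;0 0 -0.05 0 0 0 0;0 0 -0.05 0 0 0 0;0 0 -0.05 0 0 0 0;0 0 -0.05 0 0 0 0;0 0 -0.05 0 0 0 0;0 0 -0.05 0 0 0 0;0 0 -0.05 0 0 0 0;0 0 -0.05 0 0 0 0;0 0 -0.05 0 0 0 0;0 0 -0.05 0 0 0 0;0 0 -0.05 0 0 0 0;0 0 -0.05 0 0 0 0;0 0 -0.05 0 0 0 0;0 0 -0.038 0 0 0 0;0 0 -0.02 0 0 0 0'; python3 -m inch '0 0 0 0 0 0 0;0 0 0 0 0 0 0;0 0 0 0 0 0 0;0 0 0 0 0 0 0;0 0 0 0 0 0 0'; python3 - <<'E'
from m import *
ps,pt,ds,dt=go('turn')
cv2.imwrite("pics/t4.png",np.hstack([cv2.resize(ps[170:330,280:440,::-1],(400,400)),cv2.resize(pt[220:370,300:450,::-1],(400,400))]))
E
```

```text
t: 14.18
position: [0.4541, -0.2355, 0.4717]
tcp_rot: [3.142, 0.0, 1.39]
ft_force: [-0.6, 0.6, -3.2]
width: 0.0132
grasp_force: 59.7
t: 14.6
position: [0.4541, -0.2356, 0.4717]
tcp_rot: [3.142, 0.0, 1.386]
ft_force: [-0.0, 0.0, -3.3]
width: 0.0136
grasp_force: 59.7
14.6 [ 0.4541 -0.2356  0.4717] [3.1416 0.0001 1.3861] [-0.0252  0.0271 -3.3455] 0.013628149510808688
top Initial guess is outside of provided bounds
side tomato 113 [ 0.5101 -0.2466  0.1989] rel along/across/z 0.002075837752915762 -0.0005471311894014098 -0.0008670344828006771
dish ((520.855712890625, -248.3354034423828), (96.75389099121094, 206.0912322998047), 79.42021179199219)
bowl in tool axes 341 ((78.18280792236328, 16.34488868713379), (25.603078842163086, 77.5908203125), 53.10834503173828) z [0.1868 0.1994]
  return _methods._mean(a, axis=axis, dtype=dtype,
  ret = um.true_divide(
```

View pics/t4.png

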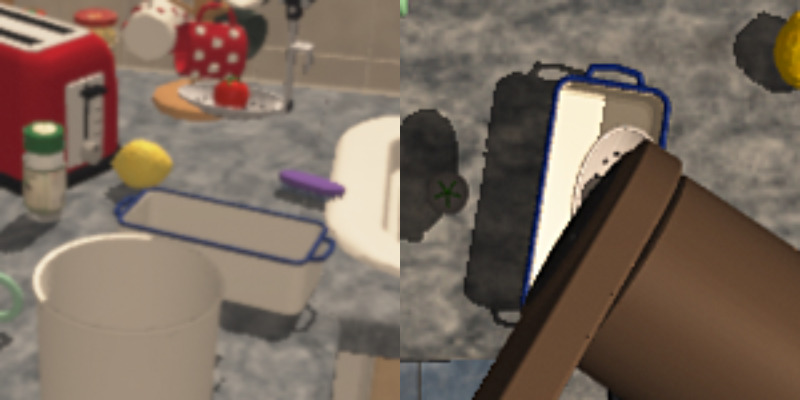

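The side view shows the bowl level over the dish with the tomato at (230,92), and the top view shows it in line with the dish's length. Descending.

```bash
python3 -m inch '0 0 0 0 0 0.004 0;0 0 0 0 0 0.008 0;0 0 0 0 0 0.012 0;0 0 0 0 0 0.016 0;0 0 0 0 0 0.016 0;0 0 0 0 0 0.016 0;0 0 0 0 0 0.016 0;0 0 0 0 0 0.016 0;0 0 0 0 0 0.016 0;0 0 0 0 0 0.016 0;0 0 0 0 0 0.016 0;0 0 0 0 0 0.016 0;0 0 0 0 0 0.012 0;0 0 0 0 0 0.008 0;0 0 0 0 0 0.004 0;0 0 0 0 0 0 0;0 0 0 0 0 0 0'; python3 - 2>/dev/null <<'E'
from m import *
ps,pt,ds,dt=go('low')
cv2.imwrite("pics/t5.png",np.hstack([cv2.resize(ps[200:300,310:440,::-1],(400,308)),cv2.resize(pt[230:360,310:440,::-1],(308,308))]))
E
```

```text
t: 16.12
position: [0.4542, -0.2356, 0.3759]
tcp_rot: [3.141, 0.0, 1.387]
ft_force: [0.2, -0.1, -3.5]
width: 0.0132
grasp_force: 59.7
16.1167 [ 0.4542 -0.2356  0.3759] [3.1412 0.0002 1.3867] [ 0.1721 -0.0981 -3.505 ] 0.01318146416154733
top Initial guess is outside of provided bounds
side tomato 112 [ 0.5102 -0.247   0.1031] rel along/across/z 0.0022214320669110784 -0.0009972140013347576 -0.000924653692345595
dish ((537.5648193359375, -251.222900390625), (96.5252456665039, 172.266357421875), 79.47803497314453)
bowl in tool axes 261 ((82.8884506225586, 10.200323104858398), (36.176780700683594, 69.08647155761719), 34.29091262817383) z [0.0922 0.1039]
```

View pics/t5.png

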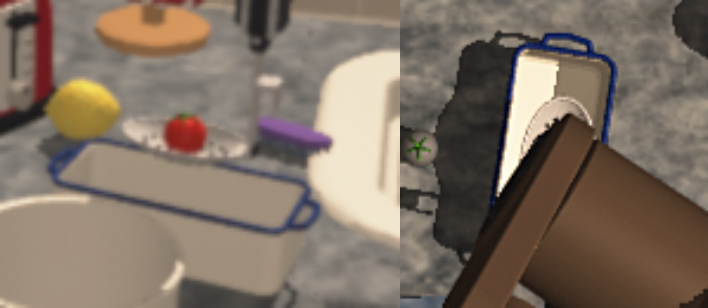

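The bowl (185,140) is centred and level just above the dish. Lowering it in.

```bash
python3 -m inch '0 0 0 0 0 0.004 0;0 0 0 0 0 0.008 0;0 0 0 0 0 0.012 0;0 0 0 0 0 0.012 0;0 0 0 0 0 0.012 0;0 0 0 0 0 0.012 0;0 0 0 0 0 0.012 0;0 0 0 0 0 0.012 0;0 0 0 0 0 0.012 0;0 0 0 0 0 0.012 0;0 0 0 0 0 0.008 0;0 0 0 0 0 0.006 0;0 0 0 0 0 0.004 0;0 0 0 0 0 0 0;0 0 0 0 0 0 0;0 0 0 0 0 0 0;0 0 0 0 0 0 0;0 0 0 0 0 0 0;0 0 0 0 0 0 0;0 0 0 0 0 0 0'; python3 - 2>/dev/null <<'E'
from m import *
ps,pt,ds,dt=go('in')
for c in("top","side"):
  for n in ("ladle_bowl","tomato_center"):
    print(c,n,[(r["p"],ray(c,r["centre"],.041)) for r in pinpoint(c,n)[:1]])
cv2.imwrite("pics/t6.png",np.hstack([cv2.resize(ps[200:300,310:440,::-1],(400,308)),cv2.resize(pt[230:360,310:440,::-1],(308,308))]))
E
```

```text
t: 17.88
position: [0.4541, -0.2356, 0.3128]
tcp_rot: [3.141, 0.0, 1.387]
ft_force: [-0.2, -0.6, -2.1]
width: 0.0132
grasp_force: 59.7
17.8833 [ 0.4541 -0.2356  0.3128] [3.1414 0.0001 1.3867] [-0.155  -0.5997 -2.1462] 0.013164450727687115
top Initial guess is outside of provided bounds
side tomato 72 [ 0.5103 -0.2458  0.0391] rel along/across/z 0.0020788499547990803 0.00024365806359144757 -0.0016278128924386084
dish ((544.93212890625, -252.67430114746094), (96.3630142211914, 157.66375732421875), 79.40299987792969)
bowl in tool axes 298 ((89.39861297607422, -6.0663299560546875), (56.8331413269043, 92.15650939941406), 16.21731185913086) z [0.0262 0.0427]
top ladle_bowl [(0.52, array([ 0.5094, -0.2458,  0.041 ]))]
top tomato_center [(0.71, array([ 0.5153, -0.123 ,  0.041 ]))]
side ladle_bowl [(0.85, array([ 0.5022, -0.2526,  0.041 ]))]
side tomato_center [(0.75, array([0.5255, 0.1019, 0.041 ]))]
```

View pics/t6.png

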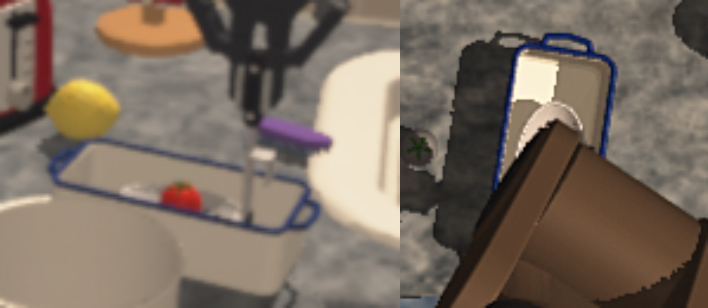

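The bowl is inside, below the rim, with the tomato (182,195) mid-bowl. One more force check, then I'll hand in.

```bash
for i in 1 2 3; do python3 -m inch '0 0 0 0 0 0 0;0 0 0 0 0 0 0;0 0 0 0 0 0 0' | grep -E 'ft_f|posi'; done; python3 -c "
from bench import manip;print(manip.hand_in())"
```

```text
position: [0.4541, -0.2356, 0.3127]
ft_force: [-0.6, -0.5, -2.2]
position: [0.4541, -0.2356, 0.3127]
ft_force: [0.8, 0.9, -3.0]
position: [0.4541, -0.2356, 0.3127]
ft_force: [-0.6, -1.0, -2.3]
the job is handed in; nothing more can be done
None
```

I handed the job in with the ladle held still and level inside the dish, its underside about 20 mm above the dish's underside and the tomato about 2 mm from mid-bowl; no verdict came back.

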